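Take the drain bung out of the clay settling trough

ROBOT

A 6-joint arm with a two-finger parallel gripper is mounted at the origin on the work surface. World frame = base frame: x ahead of the robot, y to its left, z up, the work surface at z = 0. Lengths are in m, angles in rad, forces in N, time in s.
With the tool pointing down it reaches from about 0.25 to 0.85 m from the base axis. Payload 12.5 kg.
Tool frame: the origin (TCP) lies between the finger pads; the fingertips stand 11 mm ahead of it and the grasp point (between the pads) lies 8 mm behind it; z points along the fingers, y is the direction in which the jaws open and shut (so a half turn about z gives the same grasp; the last joint's range is limited). The gripper opens to 93 mm and grips with 3 to 60 N. Pads are 15 mm wide; open, the fingers measure 128 mm over their backs; the gripper's body (75 mm by 188 mm) begins 65 mm behind the grasp point.
Start: joints at [-0.085, 0.351, 1.652, -0, 1.139, -0.085], TCP at [0.55, 0, 0.23] pointing down, gripper open.
Joint ranges: [-2.75, 2.75], [-0.79, 2.1], [0.01, 2.65], [-1.57, 4.71], [0.07, 3.14], [-2.87, 2.87]. Speed limits (rad/s): [2.22, 2.22, 2.79, 3.14, 3.14, 3.14].

INTERFACE

Orientations are given as [roll, pitch, yaw] about the fixed x, y, z axes, in that order (R = Rz(yaw) Ry(pitch) Rx(roll)).
In Python, from rig import get_state, optics, job gives the robot as it stands.
- The arm moves only by the shell command python3 -m jog 'ROWS' [FORCE]. ROWS is JSON, a list of rows, each a list of 3 entries, a list of its own where there are three numbers: the finger opening in mm, from 0 to 93, then the shift along the world's x, y, z in mm, then the turn, a rotation vector about the world's x, y, z in degrees. In form: [[claw, [tx, ty, tz], [wx, wy, wz]], ...]. A call has 1 to 12 rows; each row is the pose to reach, as a shift and turn from the pose commanded when the call began; what a row does not reach only later rows make up. A row lasts 1/8 s, in which the tool goes at most 62.5 mm and 10.7 degrees, less where a joint would pass 70% of its speed; a pose out of reach is approached as far as the arm can. A call with a gripper value outside its range is refused whole. The fingers move at their own pace and stop on an object; FORCE is the grip in N (left out, the last holds). Time passes only in rows, so rows that repeat a pose let the fingers close. It gives the time, the measured TCP pose, the force and the opening at its end, in the units of the state.
- get_state(): the state, without advancing time (a new reading comes with each control period).
- optics.read_camera(name): name is "scene" or "side" or "wrist"; returns a dict with "image" (420x560x3 uint8, blue, green, red), "mtx" (3x3 intrinsics, pixels), "cam_to_world" (4x4, takes a point from camera to world coordinates); the wrist camera has in their place "T_tool_cam" (4x4, takes a point from camera to tool coordinates, whose origin is the TCP and whose axes are the flange's). Camera axes: x right, y down, z forward; pixel columns grow to the right and rows downward; lengths in m; the calibration is good to about 2 mm. A picture is of the moment at which its call begins: read the wrist's pose just before it. There is no depth.
- job.close_job(): hands the job in, once; it reports no verdict.
The state is a dict: "t": time; "joint_pos": joint angles; "qvel": joint speeds; "effort": joint torques, N m; "eef_pos": TCP position; "tcp_rot": TCP orientation; "contact_force": force on the tool from outside, world axes, zero at the start; "moment": the same for the moment, N m; "grip_width": finger opening in m.
Only numpy, scipy, OpenCV 4.12 (cv2) and the standard library are available. Lean on these libraries where they do the work, as an engineer would, in place of code of your own. Each camera call takes 0.05 s, during which the arm holds its last target.

TASK

The settling trough is empty and wants rinsing: grip the winged bung, unscrew it anticlockwise (as seen from the robot) a good fifth of a turn until its threads let go, and draw it straight out of its port. Then set it down, without dropping it, in the rectangular wooden tray. Leave the other bung, with the round knob, screwed in.

Things in the scene. Friction and masses are not known exactly. Their poses are not given: they have to be found in the camera images.
- winged_bung: Black plastic bung, 180 g, in either port of the trough. Origin: on its axis, back face of its flange (56 mm across, 8 mm thick), at the port's mouth. Starts with the trough's axes; +x runs into the port. Shank 26 mm across, 40 mm long, inside. Turned anticlockwise seen from the robot (wing's upper end moves to +y) it is held, with 4 mm of play, to 56 degrees, then free to draw out along -x from 58 to 90.
- wing (a point): Centre of the bung's wing, on its axis, 50 mm from the flange's back face towards the robot; axes as the bung's. The wing is a flat bar 10 mm thick, 88 mm long (44 mm either side of the axis), 30 mm wide along the axis, on a 22 mm neck. Tight, it leans 40 degrees to the robot's right (upper end along 0, -sin 40, cos 40); turned 75 degrees it leans 35 degrees left.
- round_bung: Bystander: a like black bung with a round knob, 38 mm across and 24 mm long, instead of a wing. It sits in the trough's other port and stays there. Same origin and axes.
- trough: White plastic open trough, 180 (x) by 340 (y) by 170 mm high, fixed. Origin: centre of its underside; z up, -x towards the robot. From its front face (x = -90 mm) two grey port stubs, 68 mm across, stand out 45 mm: mouths at x = -135 mm, y = +90 and -90 mm, axes level, 110 mm above the table.
- tray: Open rectangular tray of light wood, 200 (x) by 160 (y) by 35 mm high, walls and floor 5 mm thick, loose on the table to one side (a blue round bowl stands on the other). Origin: centre of its underside, z up.
There are look-alikes about, which are no part of the job. What is shaped like the winged_bung but green or purple is not meant.

How it is judged:
On the way, in this order (a step that is already met when the one before it is completed fails the run):
1. the winged bung is unscrewed (turned more than 46 degrees) while still in its port (angle between winged_bung's own z axis and vertical above 0.8 rad and x of winged_bung in the frame of trough above -0.16 m and height (world z) of winged_bung above 0.09 m), for 0.05 s.
2. it is drawn clear of the port, held up off the table (x of winged_bung in the frame of trough below -0.18 m and height (world z) of winged_bung above 0.07 m), for 0.05 s.
At the end, for the whole second after the job is handed in: The winged bung rests in the tray, let go and still: its origin within 85 mm (tray x) and 65 mm (tray y) of the tray's centre and less than 60 mm above the tray's underside, and the tray stands flat. The round-knobbed bung is still in its port, within 15 mm of where it was (x of winged_bung in the frame of tray between -0.085 and 0.085 m and y of winged_bung in the frame of tray between -0.065 and 0.065 m and z of winged_bung in the frame of tray below 0.06 m and contact force between winged_bung and tray above 0.3 N and linear speed of winged_bung below 0.03 m/s and angle between tray's own z axis and vertical below 0.1 rad and distance of round_bung from where it was at the start of the episode below 0.015 m); the robot touches nothing.
It fails at once if the bung is dropped or thrown (faster than 1.2 m/s, a fall of about 7 cm) (linear speed of winged_bung above 1.2 m/s).
It fails at once if the round-knobbed bung is unscrewed or pulled (moved over 15 mm, or turned over 35 degrees) (distance of round_bung from where it was at the start of the episode above 0.015 m or angle between round_bung's own z axis and vertical above 0.61 rad).
It also fails if it takes over 54 s, if anything falls off the work surface, if the arm or the gripper's body presses on something with over 40 N, if the wrist force passes 120 N, or if a joint passes its speed limit or range.

## Working session

There is one attempt and no reset: what is moved stays moved. The work goes in short steps, Python scripts to look and compute and a shell command to move; the robot and the scene stay as the last step left them, time stands still between calls to the robot, and variables do not carry over. Pictures are saved under pics/ and viewed, and the job is handed in when it is done.

```bash
mkdir -p pics; ls; python3 - <<'E'
from rig import get_state, optics, job
import cv2
print(get_state())
for n in ["scene","side","wrist"]:
    d=optics.read_camera(n); cv2.imwrite(f"pics/{n}0.png",d["image"])
    print(n,d["mtx"].tolist(), (d.get("cam_to_world") if "cam_to_world" in d else d["T_tool_cam"]))
E
```

```text
pics
{'t': 0.0, 'joint_pos': array([-8.46270720e-02,  3.51176542e-01,  1.65242366e+00, -3.79153645e-05,
        1.13910714e+00, -8.46266381e-02]), 'qvel': array([ 1.43544623e-03, -1.62610505e-03,  2.62579009e-04, -1.67838771e-03,
        4.68634013e-05, -7.14454742e-04]), 'effort': array([ 1.41757551e-03, -4.97321892e+01, -2.85254824e+01,  6.99741254e-02,
        2.57699919e-02, -1.73020858e-04]), 'eef_pos': array([5.49666668e-01, 2.97498614e-05, 2.29134285e-01]), 'tcp_rot': array([-3.14047905e+00, -5.99233276e-05,  1.57081174e+00]), 'contact_force': array([-0.46409886,  0.40792202,  0.44675961]), 'moment': array([-0.02337294, -0.02839388,  0.01843264]), 'grip_width': 0.09286906963491291}
scene [[538.6655376085948, 0.0, 285.5873068367409], [0.0, 538.6655376085948, 216.0935726749677], [0.0, 0.0, 1.0]] [[-0.61637585  0.67306984 -0.40872706  1.04208754]
 [ 0.78742998  0.5229376  -0.32632851  0.43500484]
 [-0.00590313 -0.52298495 -0.85232147  1.18393259]
 [ 0.          0.          0.          1.        ]]
side [[442.54710891524314, 0.0, 287.9109835775093], [0.0, 442.54710891524314, 202.65066488634403], [0.0, 0.0, 1.0]] [[ 0.78072549 -0.33363503  0.52835156 -0.04592997]
 [-0.62472124 -0.39804148  0.6717785  -0.75134919]
 [-0.01382301 -0.85454704 -0.51919002  0.67353974]
 [ 0.          0.          0.          1.        ]]
wrist [[300.0869933985006, 0.0, 280.2333786216135], [0.0, 300.0869933985006, 206.65824606483812], [0.0, 0.0, 1.0]] [[-3.42653275e-04 -9.69424898e-01 -2.45387956e-01  6.86820830e-02]
 [ 9.99999108e-01 -1.54791232e-05 -1.33522088e-03  5.89267397e-04]
 [ 1.29059797e-03 -2.45388195e-01  9.69424039e-01 -1.54276690e-01]
 [ 0.00000000e+00  0.00000000e+00  0.00000000e+00  1.00000000e+00]]
```

View pics/scene0.png

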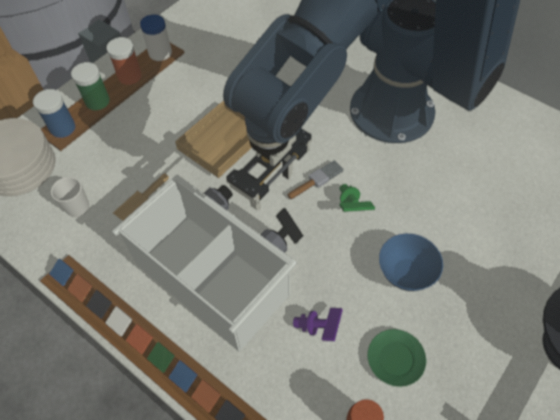

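View pics/side0.png

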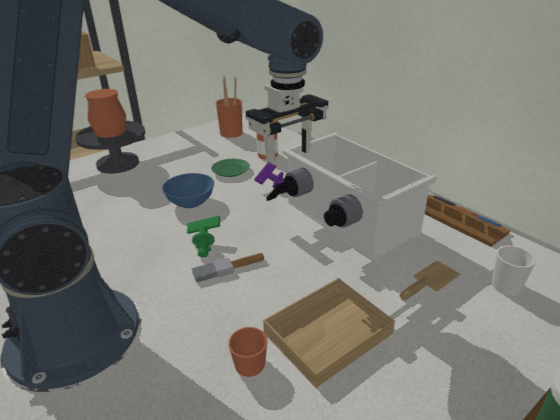

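View pics/wrist0.png

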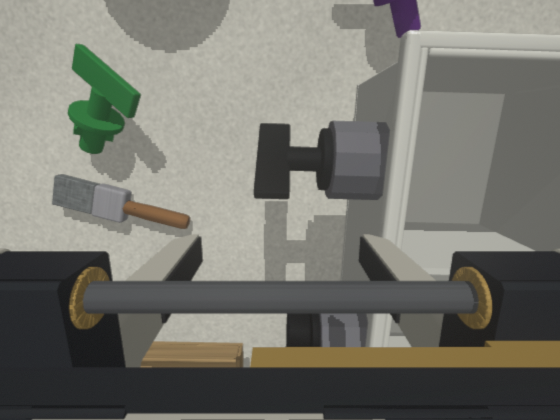

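```bash
python3 - <<'E'
import cv2
a=cv2.imread("pics/scene0.png");s=cv2.imread("pics/side0.png")
cv2.imwrite("pics/c1.png",cv2.resize(a[175:350,105:305],None,fx=4,fy=4,interpolation=cv2.INTER_CUBIC)[:600*2][:700])
cv2.imwrite("pics/c2.png",cv2.resize(s[130:270,245:445],None,fx=4,fy=4,interpolation=cv2.INTER_CUBIC))
cv2.imwrite("pics/c3.png",cv2.resize(s[270:390,250:410],None,fx=5,fy=5,interpolation=cv2.INTER_CUBIC))
cv2.imwrite("pics/c1.png",cv2.resize(a[175:325,105:305],None,fx=4,fy=4,interpolation=cv2.INTER_CUBIC))
E
```

```text
(no output)
```

View pics/c1.png

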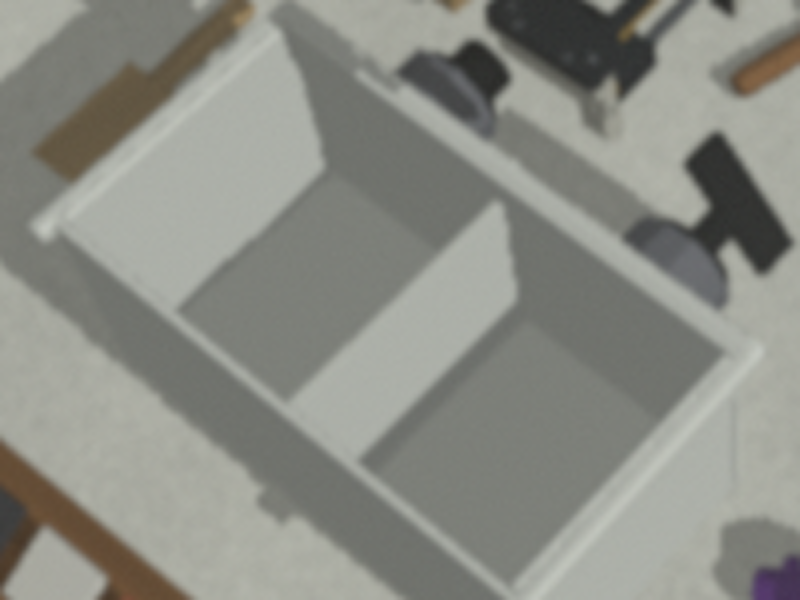

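View pics/c2.png

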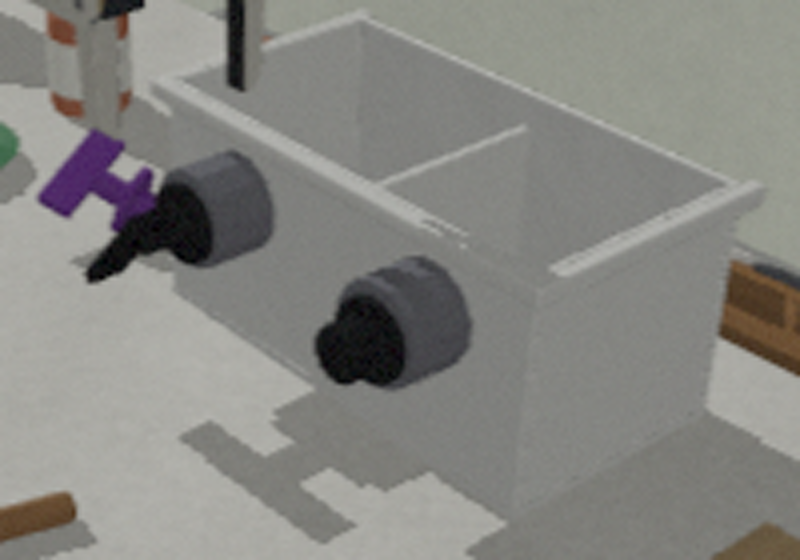

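View pics/c3.png

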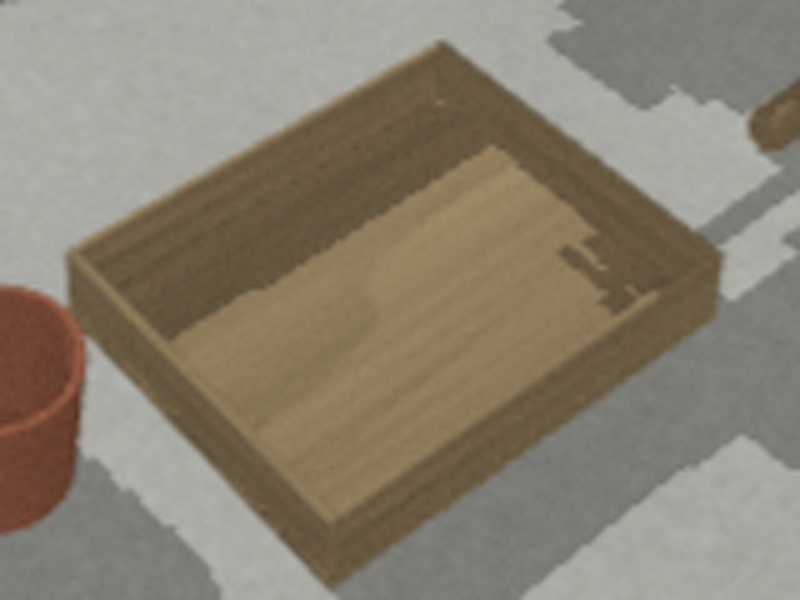

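```bash
cat > h.py <<'E'
import numpy as np,cv2
from scipy.optimize import least_squares
from scipy.spatial.transform import Rotation as R
import pickle,os
from rig import get_state, optics
def proj(K,T,P):
    P=np.atleast_2d(P); c=(P-T[:3,3])@T[:3,:3]; p=c@K.T; return p[:,:2]/p[:,2:]
def cam(n):
    s=get_state(); d=optics.read_camera(n)
    if n=='wrist':
        T=np.eye(4);T[:3,:3]=R.from_euler('xyz',s['tcp_rot']).as_matrix();T[:3,3]=s['eef_pos']; T=T@d['T_tool_cam']
    else: T=d['cam_to_world']
    return d['image'],d['mtx'],T
def place(p,L):
    c,s=np.cos(p[2]),np.sin(p[2]); L=np.atleast_2d(L)
    return np.c_[p[0]+c*L[:,0]-s*L[:,1],p[1]+s*L[:,0]+c*L[:,1],L[:,2]]
def wingc(ang=40,h=.11,y=.09,x=-.185):
    a=np.radians(ang); u=np.array([0,-np.sin(a),np.cos(a)]); n=np.array([0,np.cos(a),np.sin(a)])
    return np.array([[x,y,h]+np.array([sx*.015,0,0])+su*.044*u+sn*.005*n for su in(1,-1) for sn in (1,-1) for sx in (-1,1)])
E
cat > fit.py <<'E'
from h import *
C={n:cam(n) for n in("scene","side","wrist")}
obs=[("side",[-.09,-.17,0],(371.25,260.5)),("side",[-.09,.17,0],(288,203)),("side",[.09,-.17,0],(422,231.25))]
def f(p):
    return np.concatenate([(proj(C[n][1],C[n][2],place(p,L))[0]-u) for n,L,u in obs])
r=least_squares(f,[.7,0,0]);p=r.x;print(p,np.degrees(p[2]),r.fun.round(1))
tob=[([.1,.08,.035],(443,42)),([-.1,.08,.035],(68,252)),([-.1,-.08,.035],(332,522)),([.1,-.08,.035],(720,258)),([-.1,-.08,0],(333,585))]
def g(q): return np.concatenate([proj(C["side"][1],C["side"][2],place(q,L))[0]-(np.array(u)/5+[250,270]) for L,u in tob])
r=least_squares(g,[.4,-.3,0]);q=r.x;print('tray',q,np.degrees(q[2]),r.fun.round(1))
np.save('pose.npy',np.array([p,q]))
th=np.linspace(0,2*np.pi,60)
for n in C:
    im=C[n][0].copy();K,T=C[n][1:]
    im=cv2.resize(im,None,fx=4,fy=4,interpolation=cv2.INTER_CUBIC)
    def poly(L,col,pp=p,cl=True): cv2.polylines(im,[((proj(K,T,place(pp,L))+.5)*4).astype(int)],cl,col,1)
    for z in(0,.17): poly([[-.09,-.17,z],[-.09,.17,z],[.09,.17,z],[.09,-.17,z]],(0,255,0))
    for y in(.09,-.09):
        for x in(-.135,-.09):poly(np.c_[x+0*th,y+.034*np.cos(th),.11+.034*np.sin(th)],(255,0,255))
    w=wingc()
    for i in([0,1,3,2],[4,5,7,6],[0,1,5,4],[2,3,7,6]): poly(w[i],(0,255,255))
    for z in(0,.035): poly([[-.1,-.08,z],[-.1,.08,z],[.1,.08,z],[.1,-.08,z]],(0,255,0),q)
    x0,y0={"scene":(105,130),"side":(235,130),"wrist":(230,90)}[n]
    cv2.imwrite(f"pics/o_{n}.png",im[y0*4:y0*4+600,x0*4:x0*4+800])
E
python3 fit.py
```

```text
[ 0.72563098 -0.05007528 -0.0304067 ] -1.7421755339472071 [ 1.3 -0.8 -0.3 -0.8 -1.1  1.8]
tray [ 0.39171737 -0.31687365 -0.02226515] -1.2756993740071207 [-0.  -1.2 -0.9 -0.8  0.   0.6  1.6 -1.1 -0.6  1.2]
```

View pics/o_scene.png

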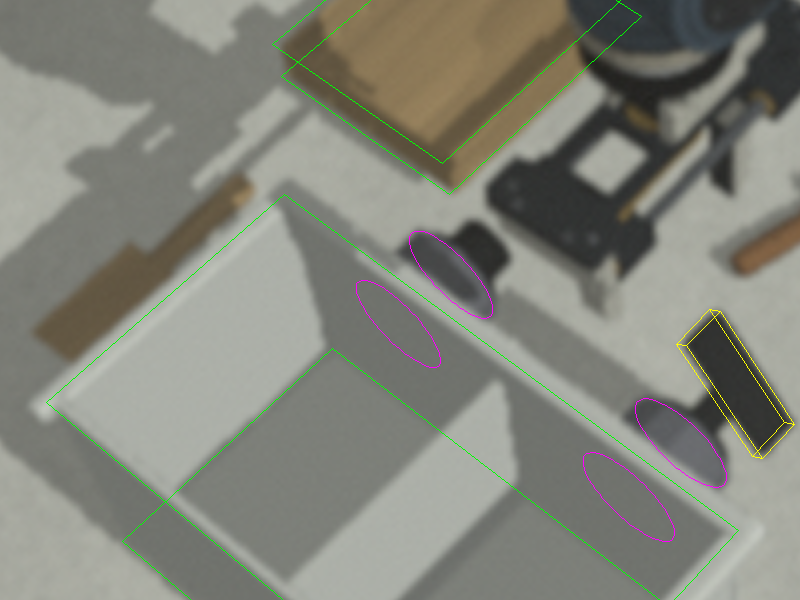

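View pics/o_side.png

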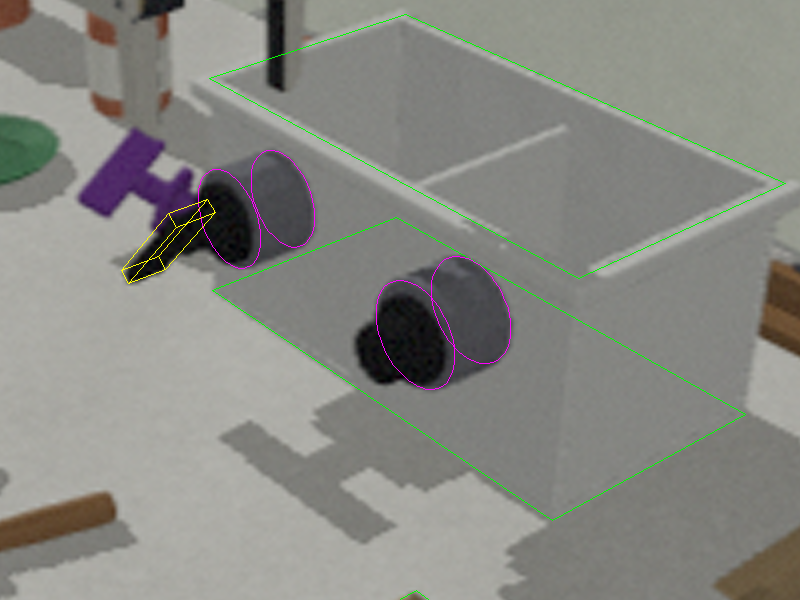

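View pics/o_wrist.png

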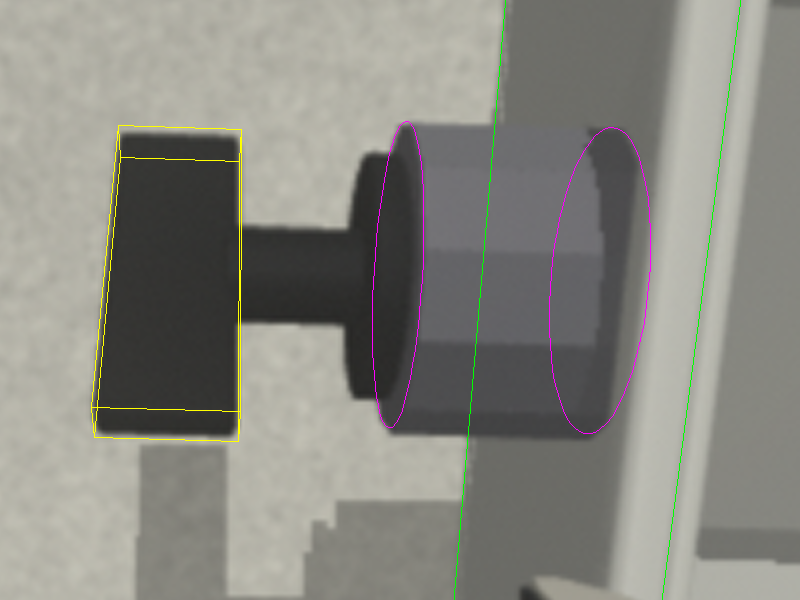

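```bash
cat > plan.py <<'E'
from h import *
p,q=np.load('pose.npy'); s=get_state()
R0=R.from_euler('xyz',s['tcp_rot']);print(s['eef_pos']*1e3)
ax=np.array([np.cos(p[2]),np.sin(p[2]),0])
def tcp(ang,sv,x=-.187): # ang lean right
    a=np.radians(ang); return place(p,[[x,.09-sv*np.sin(a),.11+sv*np.cos(a)]])[0]*1e3
print('axis',ax); print('wing c',tcp(0,0,-.185),'origin',tcp(0,0,-.135))
Rd=R.from_euler('xyz',[np.pi,0,np.pi+p[2]])
for a in(40,-35): 
  print(a,'grasp',tcp(a,.024).round(1),'pre',tcp(a,.12).round(1))
g=tcp(40,.024)
for k in range(1,11): print(-7.5*k,(tcp(40-7.5*k,.024)-g).round(1),(-7.5*k*ax).round(2))
Rt=R.from_rotvec(ax*np.radians(40))*Rd
print('R target euler',Rt.as_euler('xyz'),'rotvec from now',np.degrees((Rt*R0.inv()).as_rotvec()),'down rotvec',np.degrees((Rd*R0.inv()).as_rotvec()))
E
python3 plan.py
```

```text
[5.49883282e+02 6.00297056e-02 2.29470718e+02]
axis [ 0.99953775 -0.03040201  0.        ]
wing c [543.4526814   45.50749331 110.        ] origin [593.429569    43.98739261 110.        ]
40 grasp [541.   30.1 128.4] pre [539.1 -31.5 201.9]
-35 grasp [541.9  59.3 129.7] pre [543.5 114.4 208.3]
-7.5 [0.1 2.5 1.9] [-7.5   0.23 -0.  ]
-15.0 [0.2 5.3 3.4] [-14.99   0.46  -0.  ]
-22.5 [0.2 8.2 4.5] [-22.49   0.68  -0.  ]
-30.0 [ 0.3 11.3  5.3] [-29.99   0.91  -0.  ]
-37.5 [ 0.4 14.4  5.6] [-37.48   1.14  -0.  ]
-45.0 [ 0.5 17.5  5.5] [-44.98   1.37  -0.  ]
-52.5 [ 0.6 20.6  5. ] [-52.48   1.6   -0.  ]
-60.0 [ 0.7 23.6  4.2] [-59.97   1.82  -0.  ]
-67.5 [ 0.8 26.5  2.9] [-67.47   2.05  -0.  ]
-75.0 [ 0.9 29.2  1.3] [-74.97   2.28  -0.  ]
R target euler [ 2.44346095e+00 -2.22044605e-16  3.11118595e+00] rotvec from now [ 30.71331447 -31.66651821  84.33639612] down rotvec [ 1.50927793e-02 -2.09775175e-02  8.82571774e+01]
```

```bash
python3 -m jog '[[93,[0,-10,20],[0,0,10]],[93,[-5,-20,25],[0,0,20]],[93,[-10,-30,25],[0,0,30]],[93,[-10,-32,25],[0,0,40]],[93,[-10,-32,25],[0,0,50]],[93,[-10,-32,25],[0,0,60]],[93,[-10,-32,25],[0,0,70]],[93,[-10,-32,25],[0,0,80]],[93,[-10,-32,25],[0,0,88.3]],[93,[-10,-32,25],[0,0,88.3]]]' 25
python3 - <<'E'
from h import *
print(get_state()['joint_pos'])
im,K,T=cam('wrist');cv2.imwrite('pics/w1.png',im)
E
```

```text
t: 1.55
eef_pos: [0.5399, -0.032, 0.2546]
tcp_rot: [3.142, -0.0, 3.111]
contact_force: [-0.4, -0.3, 0.3]
grip_width: 0.093
[-1.45218061e-01  3.09167081e-01  1.64566858e+00  6.30446661e-08
  1.18691578e+00 -1.68529718e+00]
```

View pics/w1.png

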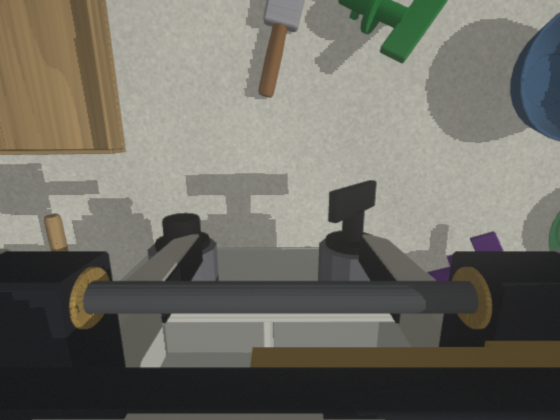

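```bash
python3 -m jog '[[70,[0,0,0],[10,-0.3,0]],[70,[0,0,-10],[20,-0.6,0]],[70,[0,0,-25],[30,-0.9,0]],[70,[0,0,-40],[40,-1.2,0]],[70,[-1,0,-53],[40,-1.2,0]],[70,[-1,0,-53],[40,-1.2,0]]]' 25
cat > ov.py <<'E'
from h import *
import sys
n,out,ang,x=sys.argv[1],sys.argv[2],float(sys.argv[3]),float(sys.argv[4])
p,q=np.load('pose.npy');im,K,T=cam(n)
x0,y0=int(sys.argv[5]),int(sys.argv[6])
im=cv2.resize(im,None,fx=4,fy=4,interpolation=cv2.INTER_CUBIC)
w=wingc(ang,x=x)
if len(sys.argv)<8:
  for i in([0,1,3,2],[4,5,7,6],[0,1,5,4],[2,3,7,6]): cv2.polylines(im,[((proj(K,T,place(p,w[i]))+.5)*4).astype(int)],True,(0,255,255),1)
cv2.imwrite(out,im[y0*4:y0*4+600,x0*4:x0*4+800])
print(get_state()['joint_pos'].round(2))
E
python3 ov.py wrist pics/w2.png 40 -.185 180 110
python3 ov.py scene pics/s2.png 40 -.185 180 130
```

```text
t: 2.35
eef_pos: [0.5388, -0.0317, 0.201]
tcp_rot: [2.446, -0.002, 3.111]
contact_force: [-0.6, -0.1, 0.2]
grip_width: 0.07
[-0.44  0.49  1.68  0.65  1.35 -2.26]
[-0.44  0.49  1.68  0.65  1.35 -2.26]
```

View pics/w2.png

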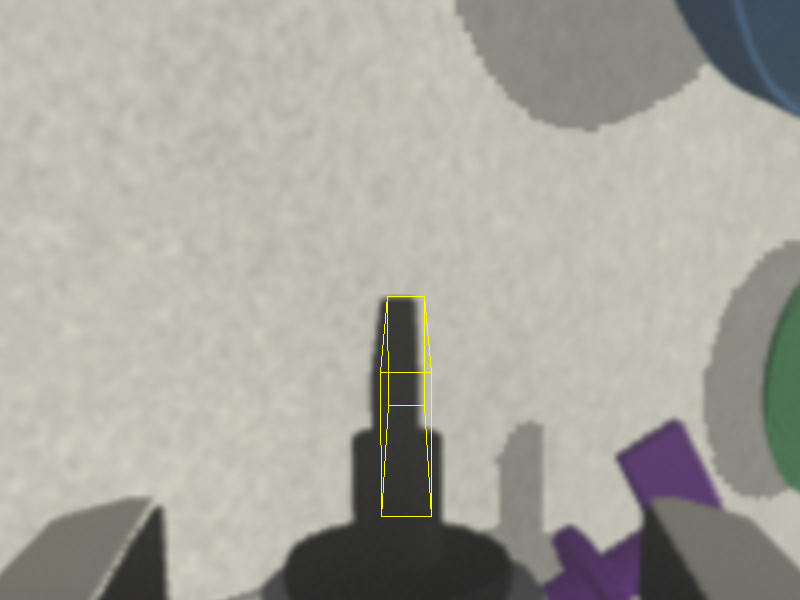

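View pics/s2.png

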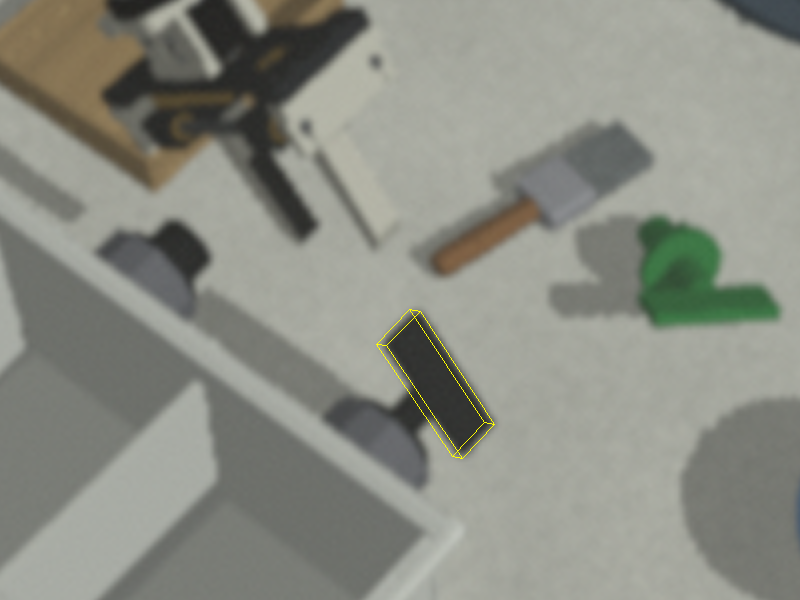

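```bash
python3 -m jog '[[70,[0.5,20,-24.5],[0,0,0]],[70,[1,40,-49],[0,0,0]],[70,[2,60.5,-74],[0,0,0]],[70,[2,60.5,-74],[0,0,0]],[70,[2,60.5,-74],[0,0,0]]]' 25
python3 ov.py wrist pics/w3.png 40 -.185 180 110
python3 ov.py scene pics/s3.png 40 -.185 180 130 n
```

```text
t: 3.08
eef_pos: [0.5417, 0.0282, 0.1291]
tcp_rot: [2.444, 0.002, 3.112]
contact_force: [-0.6, -0.6, 0.1]
grip_width: 0.0699
[-0.34  0.58  1.76  0.73  1.17 -2.31]
[-0.35  0.58  1.76  0.73  1.17 -2.31]
```

View pics/w3.png

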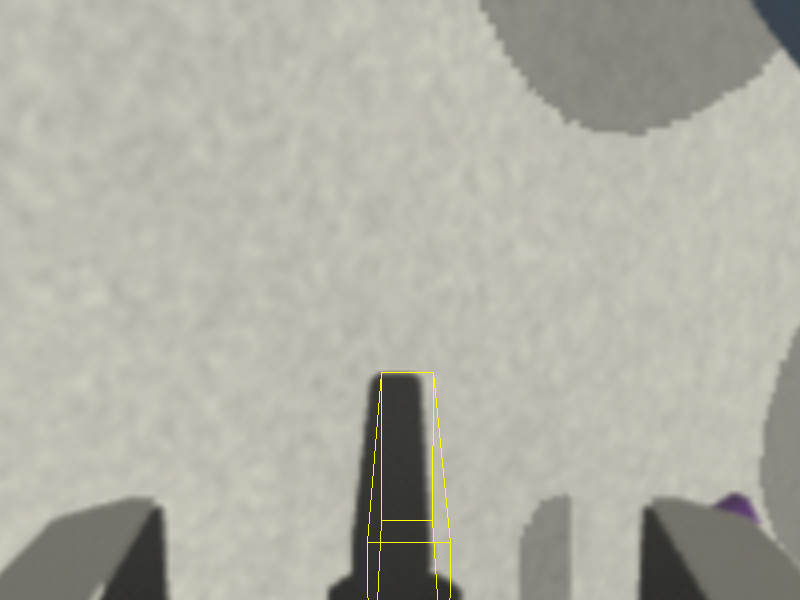

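View pics/s3.png

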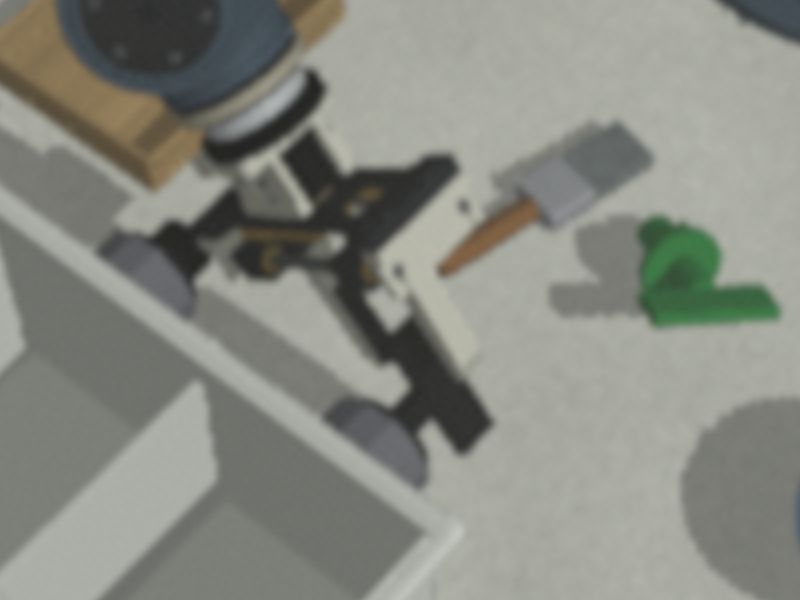

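```bash
python3 -m jog '[[0,[0,0,0],[0,0,0]],[0,[0,0,0],[0,0,0]],[0,[0,0,0],[0,0,0]],[0,[0,0,0],[0,0,0]],[0,[0,0,0],[0,0,0]],[0,[0,0,0],[0,0,0]],[0,[0,0,0],[0,0,0]],[0,[0,0,0],[0,0,0]]]' 35
python3 ov.py wrist pics/w4.png 40 -.185 180 110
```

```text
t: 4.18
eef_pos: [0.5409, 0.0285, 0.1275]
tcp_rot: [2.443, -0.0, 3.112]
contact_force: [0.7, -0.6, -1.0]
grip_width: 0.0101
[-0.34  0.58  1.76  0.73  1.17 -2.31]
```

View pics/w4.png

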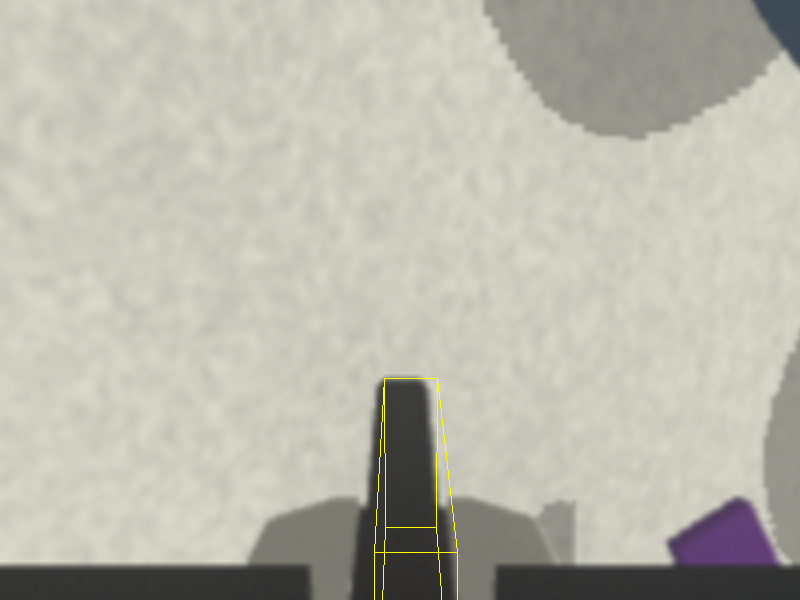

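```bash
python3 -m jog '[[0,[0.1,2.5,1.9],[-7.5,0.23,0]],[0,[0.2,5.3,3.4],[-15,0.46,0]],[0,[0.2,8.2,4.5],[-22.5,0.68,0]],[0,[0.3,11.3,5.3],[-30,0.91,0]]]'
```

```text
t: 4.72
eef_pos: [0.5413, 0.0399, 0.1333]
tcp_rot: [2.971, 0.001, 3.112]
contact_force: [0.5, 0.0, -2.2]
grip_width: 0.0098
```

```bash
python3 -m jog '[[0,[0.1,3.1,0.3],[-7.5,0.23,0]],[0,[0.2,6.2,0.2],[-15,0.46,0]],[0,[0.3,9.3,-0.3],[-22.5,0.68,0]],[0,[0.4,12.3,-1.1],[-30,0.91,0]],[0,[0.5,15.2,-2.4],[-37.5,1.14,0]],[0,[0.6,17.9,-4.0],[-45,1.37,0]],[0,[0.6,17.9,-4.0],[-45,1.37,0]]]'
python3 ov.py wrist pics/w5.png -35 -.185 180 110
python3 ov.py scene pics/s5.png -35 -.185 180 130
```

```text
t: 5.6
eef_pos: [0.5416, 0.0586, 0.1284]
tcp_rot: [-2.529, -0.002, 3.113]
contact_force: [-1.6, -1.5, 4.8]
grip_width: 0.0097
[ 0.29  0.6   1.67 -0.63  1.17 -0.91]
[ 0.29  0.6   1.67 -0.63  1.17 -0.91]
```

View pics/w5.png

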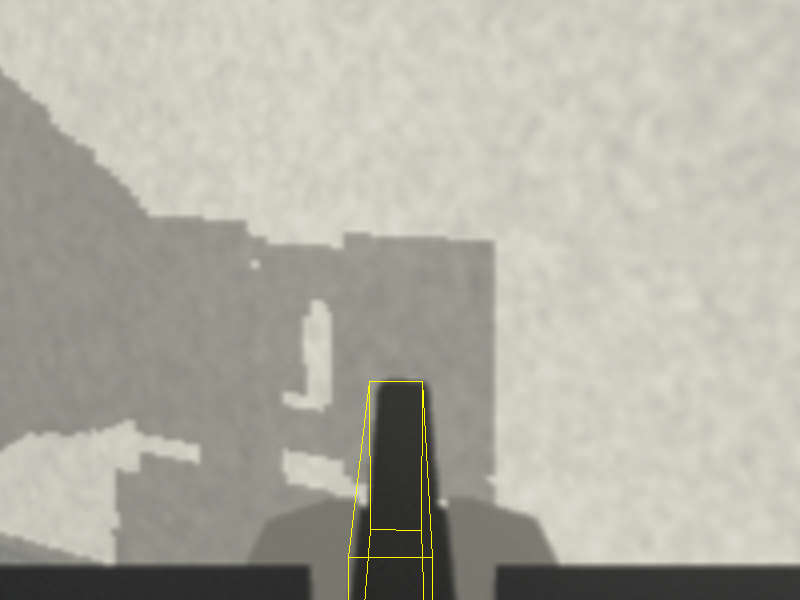

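View pics/s5.png

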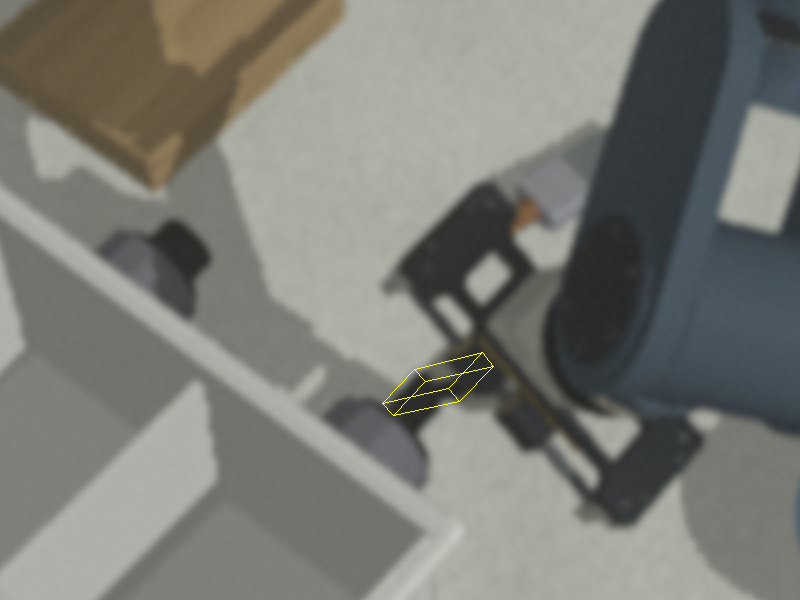

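```bash
python3 -m jog '[[0,[-5,0.15,0],[0,0,0]],[0,[-10,0.3,0],[0,0,0]],[0,[-15,0.45,0],[0,0,0]],[0,[-15,0.45,0],[0,0,0]]]'
python3 ov.py scene pics/s6.png -35 -.2 180 130
```

```text
t: 6.2
eef_pos: [0.5266, 0.0582, 0.129]
tcp_rot: [-2.531, -0.001, 3.112]
contact_force: [0.7, -0.6, -2.1]
grip_width: 0.0098
[ 0.3   0.58  1.71 -0.63  1.16 -0.89]
```

View pics/s6.png

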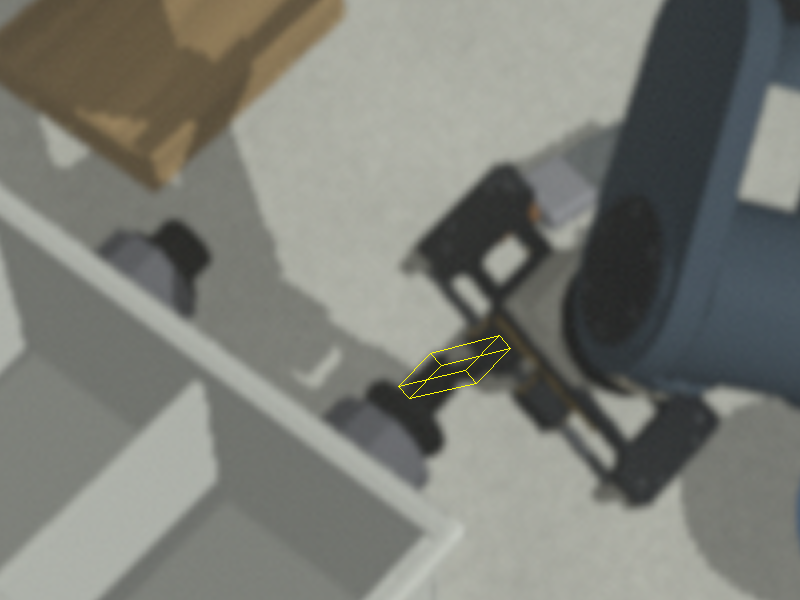

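```bash
python3 -m jog '[[0,[-10,0.3,0],[0,0,0]],[0,[-20,0.6,0],[0,0,0]],[0,[-30,0.9,0],[0,0,0]],[0,[-40,1.2,0],[0,0,0]],[0,[-50,1.5,0],[0,0,0]],[0,[-60,1.8,0],[0,0,0]],[0,[-70,2.1,0],[0,0,0]],[0,[-70,2.1,0],[0,0,0]]]'
python3 ov.py scene pics/s7.png -35 -.27 200 110
```

```text
t: 7.25
eef_pos: [0.4563, 0.0603, 0.129]
tcp_rot: [-2.53, -0.001, 3.112]
contact_force: [0.2, 0.6, -2.5]
grip_width: 0.0097
[ 0.34  0.49  1.88 -0.64  1.12 -0.81]
```

View pics/s7.png

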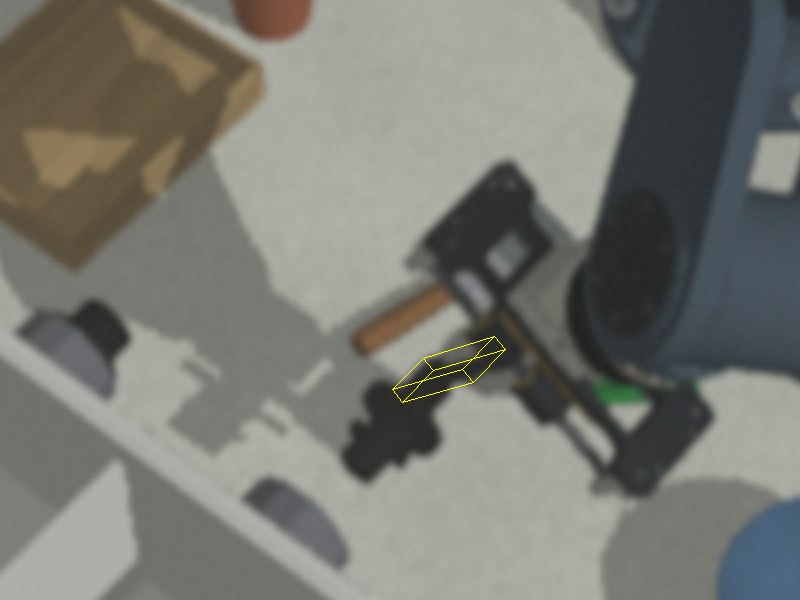

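```bash
python3 -m jog '[[0,[-15,0,15],[0,0,0]],[0,[-40,-30,35],[0,0,0]],[0,[-60,-70,40],[0,0,0]],[0,[-75,-110,40],[0,0,0]],[0,[-85,-150,40],[0,0,0]],[0,[-95,-190,40],[0,0,0]],[0,[-106,-230,40],[0,0,0]],[0,[-106,-270,40],[0,0,0]],[0,[-106,-310,40],[0,0,0]],[0,[-106,-340,40],[0,0,0]],[0,[-106,-362,40],[0,0,0]],[0,[-106,-362,40],[0,0,0]]]'
python3 - <<'E'
from h import *
for n in('side','scene','wrist'):
    im,K,T=cam(n);cv2.imwrite(f'pics/{n}8.png',im)
print(get_state()['joint_pos'],get_state()['eef_pos'])
E
```

```text
t: 8.8
eef_pos: [0.3507, -0.3028, 0.169]
tcp_rot: [-2.53, -0.0, 3.109]
contact_force: [0.4, 0.1, -1.6]
grip_width: 0.0097
[-0.51623812  0.23008208  2.15368486 -0.94265056  0.67794115 -1.32391361] [ 0.35087254 -0.30121924  0.16887276]
```

View pics/side8.png

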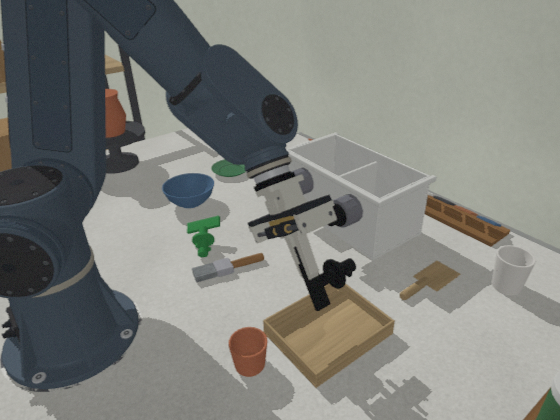

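View pics/scene8.png

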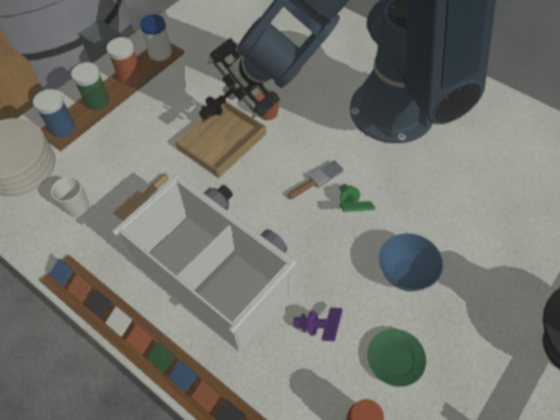

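```bash
python3 -m jog '[[0,[0,0,-20],[0,0,0]],[0,[0,0,-40],[0,0,0]],[0,[0,0,-60],[0,0,0]],[0,[0,0,-80],[0,0,0]],[0,[0,0,-92],[0,0,0]],[0,[0,0,-98],[0,0,0]],[0,[0,0,-98],[0,0,0]]]'
python3 - <<'E'
from h import *
im,K,T=cam('side');cv2.imwrite('pics/side9.png',cv2.resize(im[200:350,230:430],None,fx=4,fy=4,interpolation=cv2.INTER_CUBIC))
im,K,T=cam('scene');cv2.imwrite('pics/scene9.png',cv2.resize(im[30:180,130:330],None,fx=4,fy=4,interpolation=cv2.INTER_CUBIC))
E
```

```text
t: 9.82
eef_pos: [0.3511, -0.3014, 0.0709]
tcp_rot: [-2.53, -0.001, 3.112]
contact_force: [-0.5, -0.7, -1.2]
grip_width: 0.0094
```

View pics/side9.png

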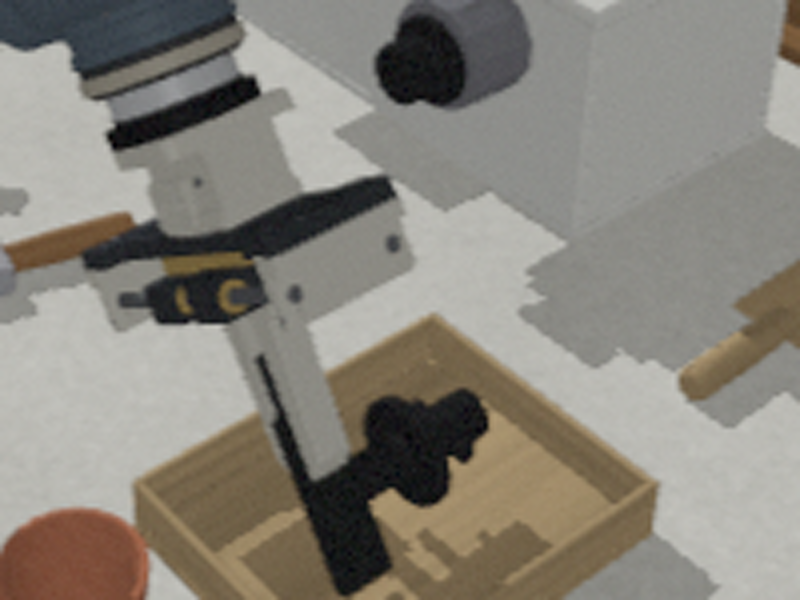

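View pics/scene9.png

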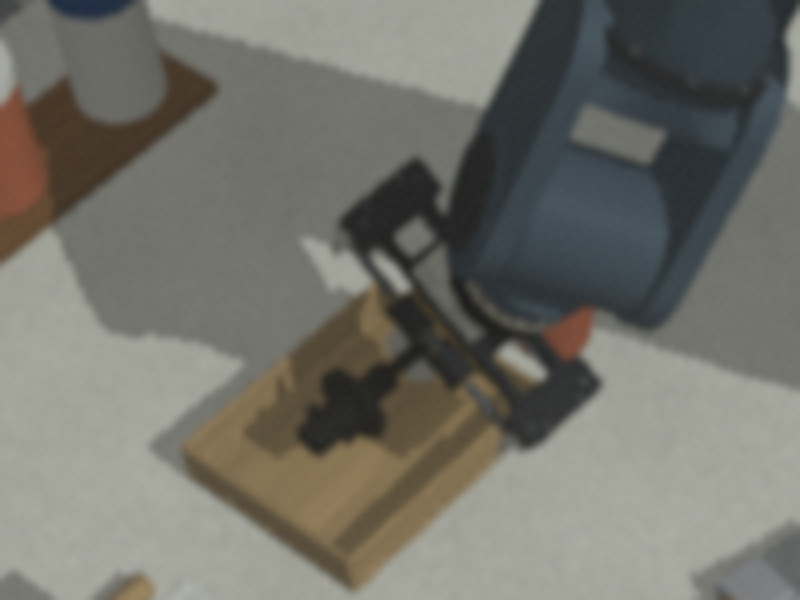

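```bash
python3 -m jog '[[0,[0,0,-2],[0,0,0]],[0,[0,0,-4],[0,0,0]],[0,[0,0,-5],[0,0,0]],[0,[0,0,-5],[0,0,0]]]'; python3 -m jog '[[0,[0,0,-1],[0,0,0]],[0,[0,0,-1],[0,0,0]]]';python3 -m jog '[[0,[0,0,-1],[0,0,0]],[0,[0,0,-1],[0,0,0]]]'
```

```text
t: 10.42
eef_pos: [0.3509, -0.3017, 0.0659]
tcp_rot: [-2.53, -0.001, 3.112]
contact_force: [1.1, 0.3, -2.4]
grip_width: 0.01
t: 10.68
eef_pos: [0.3508, -0.3017, 0.0649]
tcp_rot: [-2.53, -0.001, 3.112]
contact_force: [0.7, -0.7, -1.4]
grip_width: 0.0098
t: 10.92
eef_pos: [0.3509, -0.3018, 0.064]
tcp_rot: [-2.53, -0.001, 3.112]
contact_force: [1.2, 0.7, -0.6]
grip_width: 0.01
```

```bash
python3 -m jog '[[0,[4,0,0.7],[0,4,0]],[0,[8,0,1.3],[0,8,0]],[0,[11.7,0,2],[0,12,0]],[0,[11.7,0,1],[0,12,0]],[0,[11.7,0,0],[0,12,0]],[0,[11.7,0,0],[0,12,0]]]'
python3 - <<'E'
from h import *
im,K,T=cam('side');cv2.imwrite('pics/side10.png',cv2.resize(im[200:350,230:430],None,fx=4,fy=4,interpolation=cv2.INTER_CUBIC))
E
```

```text
t: 11.68
eef_pos: [0.3631, -0.3019, 0.0645]
tcp_rot: [-2.523, -0.207, 3.111]
contact_force: [2.0, 2.7, 6.7]
grip_width: 0.0097
```

View pics/side10.png

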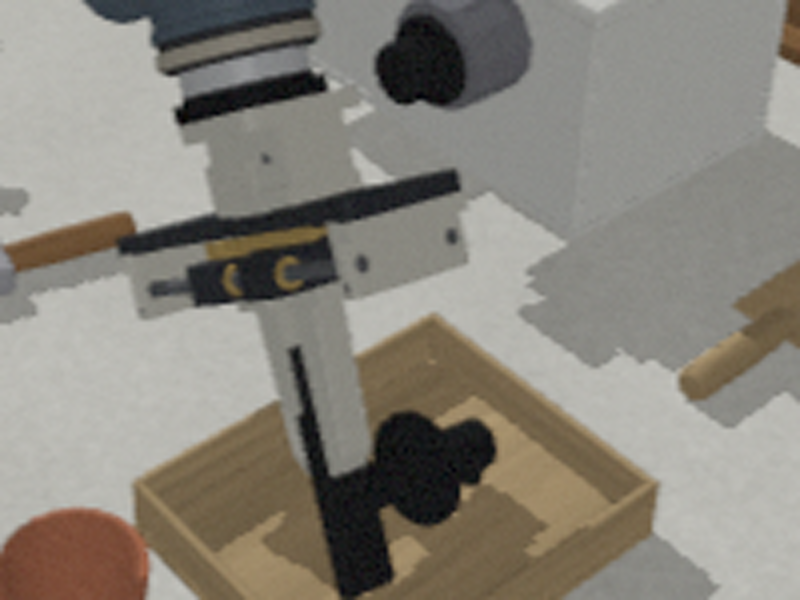

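```bash
python3 -m jog '[[13,[0,0,0],[0,0,0]],[13,[0,0,0],[0,0,0]],[16,[0,0,0],[0,0,0]],[20,[0,0,0],[0,0,0]],[26,[0,0,0],[0,0,0]],[34,[0,0,0],[0,0,0]],[34,[0,0,0],[0,0,0]],[34,[0,0,0],[0,0,0]]]'
python3 - <<'E'
from h import *
im,K,T=cam('side');cv2.imwrite('pics/side11.png',cv2.resize(im[200:350,230:430],None,fx=4,fy=4,interpolation=cv2.INTER_CUBIC))
im,K,T=cam('wrist');cv2.imwrite('pics/w11.png',im)
E
```

```text
t: 12.72
eef_pos: [0.3626, -0.3017, 0.0639]
tcp_rot: [-2.524, -0.21, 3.111]
contact_force: [-0.5, -0.0, 0.7]
grip_width: 0.0336
```

View pics/side11.png

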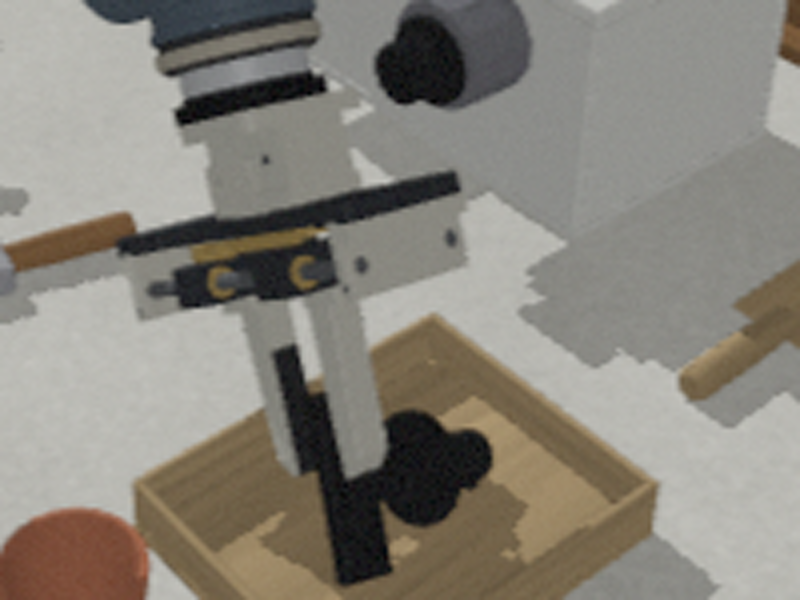

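View pics/w11.png

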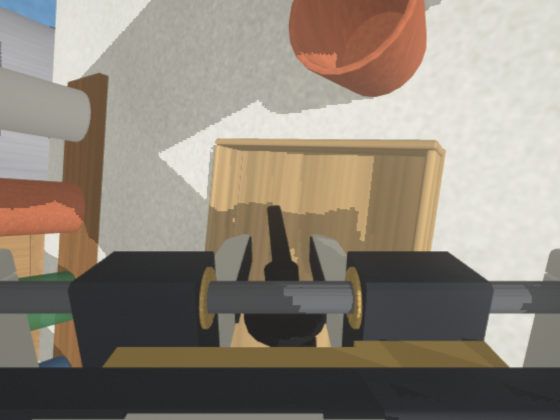

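```bash
python3 -m jog '[[45,[0,0,0],[0,0,0]],[45,[0,0,0],[0,0,0]],[45,[1.7,5.7,8],[0,0,0]],[45,[3.4,11.4,16],[0,0,0]],[45,[5.1,17.1,24],[0,0,0]],[45,[8.5,28.5,40],[0,0,0]],[45,[12,40,56],[0,0,0]],[45,[15,51,75],[0,0,0]],[45,[15,60,110],[0,0,0]],[45,[15,60,150],[0,0,0]],[45,[15,60,150],[0,0,0]]]'
python3 - <<'E'
from h import *
im,K,T=cam('side');cv2.imwrite('pics/side12.png',cv2.resize(im[230:380,240:440],None,fx=4,fy=4,interpolation=cv2.INTER_CUBIC))
im,K,T=cam('wrist');cv2.imwrite('pics/w12.png',im)
im,K,T=cam('scene');cv2.imwrite('pics/sc12.png',im)
E
```

```text
t: 14.2
eef_pos: [0.3787, -0.2416, 0.2166]
tcp_rot: [-2.523, -0.205, 3.111]
contact_force: [-0.1, 0.1, -0.4]
grip_width: 0.0448
```

View pics/side12.png

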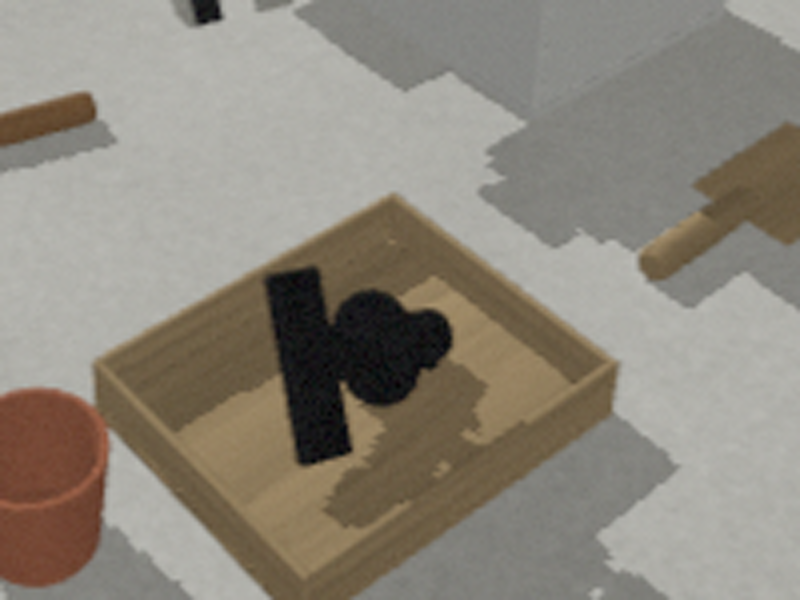

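View pics/sc12.png

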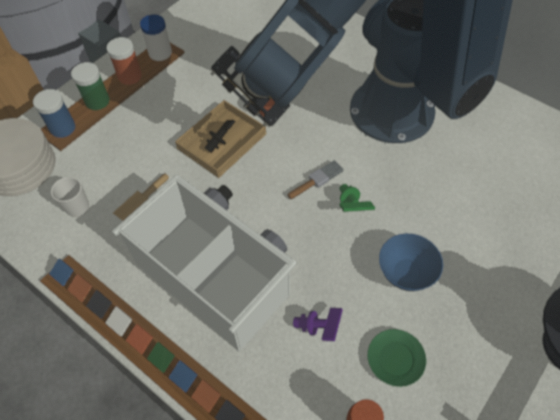

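```bash
python3 -m jog '[[45,[0,0,0],[0,0,0]],[45,[0,0,0],[0,0,0]],[45,[0,0,0],[0,0,0]],[45,[0,0,0],[0,0,0]]]'
python3 - <<'E'
from h import *
im,K,T=cam('side');c=cv2.resize(im[230:380,240:440],None,fx=4,fy=4,interpolation=cv2.INTER_CUBIC)
o=cv2.imread('pics/side12.png');d=cv2.absdiff(c,o)[180:480,100:620];print('maxdiff',d.max(),d.mean())
v=T[:3,:3]@np.linalg.solve(K,[333.75,317.5,1]);k=(.035-T[2,3])/v[2];P=T[:3,3]+k*v
q=np.load('pose.npy')[1];print(P,P[:2]-q[:2])
E
```

```text
t: 14.85
eef_pos: [0.3775, -0.2417, 0.2138]
tcp_rot: [-2.524, -0.21, 3.111]
contact_force: [-0.3, 0.1, 0.2]
grip_width: 0.0454
maxdiff 27 1.8006410256410257
[ 0.4035933  -0.31805094  0.035     ] [ 0.01187593 -0.00117729]
```

Still (only image noise), about 12 mm from the tray's centre, robot clear of everything: handing in.

```bash
python3 -c "
from rig import job; print(job.close_job())"
```

```text
the job is handed in; nothing more can be done
None
```

I unscrewed the black winged bung, drew it straight out of its port and set it down in the wooden tray, then handed the job in at about 15 s of the 54 s allowed. No verdict was reported.

- **Grip and unscrewing:** I gripped the wing from above by its raised end and turned it about 75° anticlockwise. The wrist force stayed near 5 N.
- **Drawing out and placing:** I pulled it out 85 mm along the port's axis and carried it over to the tray. I lowered it until a contact of about 8 N showed, then opened the fingers gradually and backed off.
- **Last checks:**
  - The bung lies still in the tray, its flange about 12 mm from the tray's centre.
  - The tray looks flat in the pictures.
  - The round-knobbed bung still looks seated in its port; I judged that by eye and did not measure it.
  - The robot is clear of everything, with force readings near zero.
- **What disagreed:** My model of the wing was off from the wrist picture by 1–2 mm before the grip. I corrected the approach by about 1 mm for that. No check failed.

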